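# Make up the sample-mount kit

## Task

Make up the kit for the next sample mount in the kitting tray on the cart: put the square adapter plate, the black clamping fork, the shorter of the two steel posts and the smaller of the two white sample tins each into the nest of its own shape, lying flat on the nest's floor between its fences, and let go of them. Leave the longer post and the larger tin, which belong to another set-up, lying where they are.

Things in the scene. Friction and masses are not known exactly. Their poses are not given: they have to be found in the camera images.
- plate: Square light-metal adapter plate, 62x62 mm, 10 mm thick, small holes in it, lying flat loose on the bench. Origin: centre of its underside; z up, x and y along its sides. Goes into nest_plate, any quarter turn will do. (A plate fixed at the far left end of the bench, beyond the multimeter, is not meant.) The ion chambers close behind the work, from about x = 0.68 m, obstruct wide swings of the hand.
- fork: Black slotted clamping fork, a flat bar 25 mm wide (x), 60 mm long (y), 7 mm thick, lying flat loose on the bench. Origin: centre of its underside; z up. Goes into nest_fork, either way round.
- post: The shorter plain steel optical post, 12.7 mm thick, 76 mm long (along its y), lying loose on the bench; it does not roll readily. Origin: under its middle, on its underside; z up. Goes into nest_post, either way round.
- tin: The smaller round white sample tin, 46 mm across the lid (44 mm below it), 19 mm high, standing upright loose on the bench. Lid fixed. Origin: centre of its underside; z up. Goes into nest_tin, any turn.
- large_tin: Look-alike to be left alone: the larger round white tin, 62 mm across, 23 mm high, loose on the bench. It is too wide for nest_tin. Origin: centre of its underside.
- long_post: Look-alike to be left alone: the longer steel post, 12.7 mm thick, 100 mm long (along its y), loose on the bench. It is too long for nest_post. Origin: under its middle, on its underside.
- nest_plate: Fixed black insert 96x96 mm with grey fences and a white silhouette of its part, one of four lying two by two (100 mm apart, order changes) on the aluminium tray. Origin: centre of its underside, 4 mm above the cart top; z up; parts rest on its floor, 4 mm above the origin. Four L-shaped corner fences, 7 mm high above the floor and 5 mm thick, round a square 72x72 mm recess; the middle 42 mm of each side is open for fingers. For the plate.
- nest_fork: Fixed black insert 96x96 mm with grey fences and a white silhouette of its part, one of four lying two by two (100 mm apart, order changes) on the aluminium tray. Origin: centre of its underside, 4 mm above the cart top; z up; parts rest on its floor, 4 mm above the origin. Fences 6 mm high above the floor and 5 mm thick round a 35 mm (x) by 70 mm (y) recess; the middle 36 mm of each long side is open for fingers. For the fork.
- nest_post: Fixed black insert 96x96 mm with grey fences and a white silhouette of its part, one of four lying two by two (100 mm apart, order changes) on the aluminium tray. Origin: centre of its underside, 4 mm above the cart top; z up; parts rest on its floor, 4 mm above the origin. Fences 8 mm high above the floor and 5 mm thick round a narrow 23 mm (x) by 84 mm (y) recess; the middle 36 mm of each long side is open for fingers. For the shorter post.
- nest_tin: Fixed black insert 96x96 mm with grey fences and a white silhouette of its part, one of four lying two by two (100 mm apart, order changes) on the aluminium tray. Origin: centre of its underside, 4 mm above the cart top; z up; parts rest on its floor, 4 mm above the origin. Round recess 56 mm across within four arc-shaped fences 10 mm high above the floor and 6 mm thick towards the insert's corners; gaps of 28 mm on its x and y axes for fingers. For the smaller tin.
Not all that is in view belongs to the job. Leave any pink or red look-alike of the fork alone.

How it is judged:
By the outcome, as a careful person would: the job done as asked, in the order asked, and still so for the second after the job is handed in, with the robot touching nothing.
It also fails if it takes over 104 s, if anything falls off the work surface, if the arm or the gripper's body presses on something with over 40 N, if the wrist force passes 120 N, or if a joint passes its speed limit or range.

## Robot

A 6-joint arm with a two-finger parallel gripper is mounted at the origin on a cart in front of the work surface, level with it; the furniture and walls round the work are solid. World frame = base frame: x ahead of the robot, y to its left, z up, the work surface at z = 0. Lengths are in m, angles in degrees, forces in N, time in s.
With the tool pointing down it reaches from about 0.35 to 0.85 m from the base axis. Payload 8.1 kg.
Tool frame: the origin (TCP) lies between the finger pads; the fingertips stand 17 mm ahead of it and the grasp point (between the pads) lies 2 mm behind it; z points along the fingers, y is the line along which they close (so a half turn about z gives the same grasp; the last joint's range is limited). The gripper opens to 85 mm and grips with 20 to 120 N. Pads are 22 mm wide; open, the fingers measure 114 mm over their backs; the gripper's body (76 mm by 85 mm) begins 54 mm behind the grasp point. The pads swing forward as they close: fully open they stand 13 mm farther back than shut.
Start: joints at [-72.789, 7.471, 85.268, -0, 87.261, -4.893], TCP at [0.226, -0.556, 0.248] pointing down, gripper open.
Joint ranges: [-169.43, 169.43], [-51.17, 129.36], [1.28, 143.12], [-76.62, 256.62], [0, 156.53], [-152.29, 152.29]. Speed limits (degrees/s): [136.94, 136.94, 159.86, 180, 180, 180].

## Interface

Orientations are given as [roll, pitch, yaw] about the fixed x, y, z axes, in that order (R = Rz(yaw) Ry(pitch) Rx(roll)).
In Python, from bench import bot gives the robot as it stands.
- The arm moves only by the shell command python3 -m crank 'ROWS' [FORCE]. ROWS is text: rows parted by semicolons, each of 5 numbers parted by spaces: the closure, from 0 (fully open) to 1 (shut), then the shift along the tool's x, y, z normalised to -1 to 1, where 1 is 5 cm, then the turn about the tool's z normalised to -1 to 1, where 1 is 30 degrees. A call has 1 to 8 rows; each row shifts and turns the commanded pose from where the row before left it, along the tool's axes as they then stand; what a row does not reach is not made up. A row lasts 1/8 s, in which the tool goes at most 62.5 mm and 10.7 degrees, less where a joint would pass 70% of its speed; a pose out of reach is approached as far as the arm can. A call with a number of a shift or a turn outside -1 to 1 is refused whole. A call with a gripper value outside its range is refused whole. The fingers move at their own pace and stop on an object; FORCE is the grip in N (left out, the last holds). Time passes only in rows, so rows that do not move let the fingers close. It gives the time, the measured TCP pose, the force, the opening and the grip force at its end, in the units of the state.
- bot.read_state(): the state, without advancing time (a new reading comes with each control period).
- bot.snapshot(name): name is "scene" or "top" or "wrist"; returns the picture (420x560x3 uint8, red, green, blue); there is no depth.
- bot.calibration(name): a dict with "fx", "fy", "cx", "cy" (pixels), "D" ([k1, k2, p1, p2, k3] as OpenCV has them; the pictures are not rectified), "world_from_camera" (4x4, takes a point from camera to world coordinates); the wrist camera has in their place "hand_eye" (4x4, takes a point from camera to tool coordinates, whose origin is the TCP and whose axes are the flange's). Camera axes: x right, y down, z forward; pixel columns grow to the right and rows downward; lengths in m; the calibration is good to about 2 mm. A picture is of the moment at which its call begins: read the wrist's pose just before it. calibration takes no time and is no camera call.
- bot.close_job(): hands the job in; it is judged then, once.
The state is a dict: "time": time; "joint_positions": joint angles; "joint_velocities": joint speeds; "effort": joint torques, N m; "tcp_pos": TCP position; "ee_rot": TCP orientation; "contact_force": force on the tool from outside, world axes, zero at the start; "moment": the same for the moment, N m; "grip_width": finger opening in m; "grasp_force": force on a finger pad.
Only numpy, scipy, OpenCV 4.12 (cv2) and the standard library are available. Lean on these libraries where they do the work, as an engineer would, in place of code of your own. Each camera call takes 0.05 s, during which the arm holds its last target. There are 200 camera calls.

## Working session

There is one attempt and no reset: what is moved stays moved. The work goes in short steps, Python scripts to look and compute and a shell command to move; the robot and the scene stay as the last step left them, time stands still between calls to the robot, and variables do not carry over. Pictures are saved under pics/ and viewed, at most 14 in all, crops included, and the job is handed in when it is done.

```bash
ls; mkdir -p pics; python3 - <<'E'
from bench import bot
import cv2
print(bot.read_state())
for n in("scene","top","wrist"):
    cv2.imwrite(f"pics/{n}0.png",bot.snapshot(n)[:,:,::-1]); print(n,bot.calibration(n))
E
```

```text
pics
{'time': 0.0, 'joint_positions': array([-7.27883268e+01,  7.51416403e+00,  8.53293490e+01, -6.92046799e-04,
        8.72610710e+01, -4.89428925e+00]), 'joint_velocities': array([ 0.05302553, -0.12009909,  0.04144139, -0.05183644,  0.07669693,
       -0.02715584]), 'effort': array([-1.47872379e-03, -5.69389379e+01, -5.00567830e+01, -3.32744858e-04,
        1.46666873e-02,  4.34074536e-05]), 'tcp_pos': array([ 0.22564452, -0.55539858,  0.24725357]), 'ee_rot': array([-1.79895738e+02, -8.23417627e-03,  2.21059887e+01]), 'contact_force': array([-2.48915871e-04,  2.88815034e-01, -7.16750246e-01]), 'moment': array([ 0.02616885, -0.01374086,  0.03014543]), 'grasp_force': 0.0, 'grip_width': 0.08496224762151751}
scene {'fx': 382.85209283752, 'fy': 382.85209283752, 'cx': 281.39966487999675, 'cy': 213.65526378292245, 'D': array([-0.03490561,  0.        ,  0.        ,  0.        ,  0.        ]), 'world_from_camera': array([[-0.82733969, -0.38899649,  0.40520461,  0.1054096 ],
       [-0.56147976,  0.59301941, -0.57712083,  0.65613744],
       [-0.01579622, -0.70498916, -0.70904215,  0.737220
[... 351 characters left out ...]
 -0.01440506,  0.00847496,  0.09895657],
       [-0.00568496, -0.18371391, -0.98296332,  1.08900711],
       [ 0.        ,  0.        ,  0.        ,  1.        ]])}
wrist {'fx': 302.6073769717209, 'fy': 302.6073769717209, 'cx': 283.0588643394212, 'cy': 207.35571309351016, 'D': array([0.01416157, 0.        , 0.        , 0.        , 0.        ]), 'hand_eye': array([[ 1.20316388e-03, -9.49072440e-01, -3.15055638e-01,
         8.12708649e-02],
       [ 9.99999236e-01,  1.05274020e-03,  6.47619738e-04,
         4.36774733e-04],
       [-2.82966309e-04, -3.15056177e-01,  9.49072982e-01,
        -1.25171453e-01],
       [ 0.00000000e+00,  0.00000000e+00,  0.00000000e+00,
         1.00000000e+00]])}
```

View pics/top0.png

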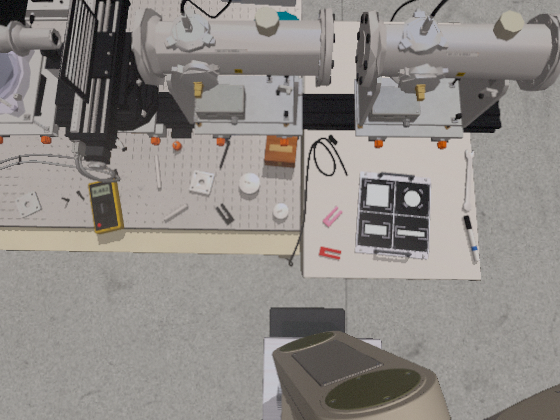

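View pics/scene0.png

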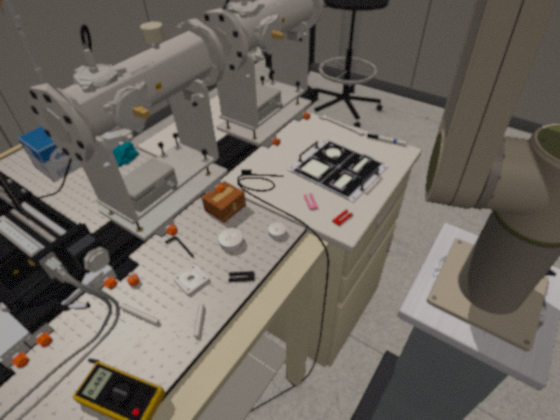

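The top view shows the bench parts: plate (202,182), large tin (249,184), small tin (281,211), fork (224,213) and rods at (157,170) and (176,213). The tray is around (393,215). I'll zoom in on both.

```bash
cat > h.py <<'E'
import numpy as np, cv2
from bench import bot
from scipy.spatial.transform import Rotation as R
def T(name,st=None):
    c=bot.calibration(name)
    if name!="wrist": return c,np.array(c["world_from_camera"])
    st=st or bot.read_state()
    M=np.eye(4); M[:3,:3]=R.from_euler("xyz",st["ee_rot"],degrees=True).as_matrix(); M[:3,3]=st["tcp_pos"]
    return c,M@np.array(c["hand_eye"])
def K(c): return np.array([[c["fx"],0,c["cx"]],[0,c["fy"],c["cy"]],[0,0,1.]])
def p2w(name,px,z,st=None):
    c,M=T(name,st)
    u=cv2.undistortPoints(np.array(px,float).reshape(-1,1,2),K(c),np.array(c["D"])).reshape(-1,2)
    d=np.c_[u,np.ones(len(u))]@M[:3,:3].T
    return M[:3,3]+d*((z-M[2,3])/d[:,2])[:,None]
def w2p(name,P,st=None):
    c,M=T(name,st); Mi=np.linalg.inv(M)
    return cv2.projectPoints(np.array(P,float).reshape(-1,3),cv2.Rodrigues(Mi[:3,:3])[0],Mi[:3,3],K(c),np.array(c["D"]))[0].reshape(-1,2)
def rect(name,z,x0,x1,y0,y1,mm,img,st=None):
    "orthophoto at height z: rows = x falling, cols = y falling; mm per pixel"
    xs=np.arange(x1,x0,-mm/1000); ys=np.arange(y1,y0,-mm/1000)
    X,Y=np.meshgrid(xs,ys,indexing="ij")
    m=w2p(name,np.stack([X,Y,np.full_like(X,z)],-1),st).reshape(*X.shape,2).astype(np.float32)
    return cv2.remap(img,m[...,0],m[...,1],cv2.INTER_CUBIC)
E
python3 - <<'E'
from h import *
i=cv2.imread("pics/top0.png")
print(p2w("top",[(202,182),(249,184),(281,211),(224,213),(176,213),(157,170),(377,196),(412,198),(375,230),(411,233)],0.01).round(3))
a=cv2.resize(i[135:235,140:300],None,fx=4.9,fy=4.9,interpolation=cv2.INTER_CUBIC)
cv2.imwrite("pics/a.png",a)
b=cv2.resize(i[165:265,320:440],None,fx=5.5,fy=5.5,interpolation=cv2.INTER_CUBIC)
cv2.imwrite("pics/b.png",b)
E
```

```text
[[ 0.579  0.349  0.01 ]
 [ 0.575  0.213  0.01 ]
 [ 0.498  0.119  0.01 ]
 [ 0.49   0.281  0.01 ]
 [ 0.487  0.419  0.01 ]
 [ 0.614  0.483  0.01 ]
 [ 0.545 -0.155  0.01 ]
 [ 0.541 -0.256  0.01 ]
 [ 0.447 -0.147  0.01 ]
 [ 0.44  -0.248  0.01 ]]
```

View pics/a.png

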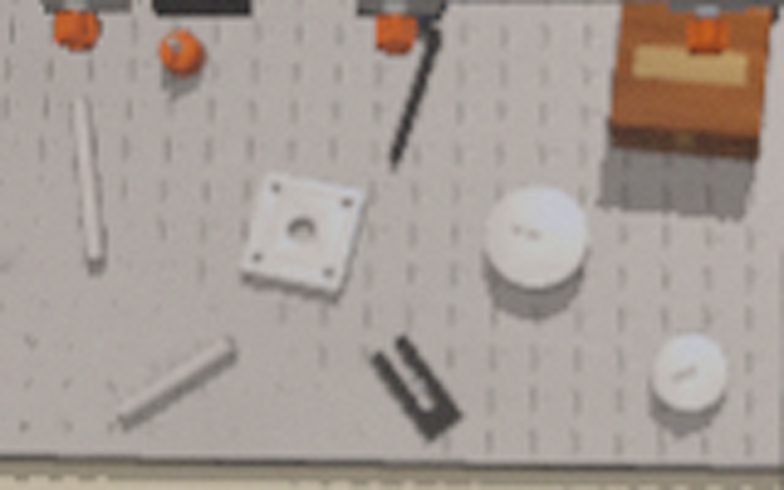

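View pics/b.png

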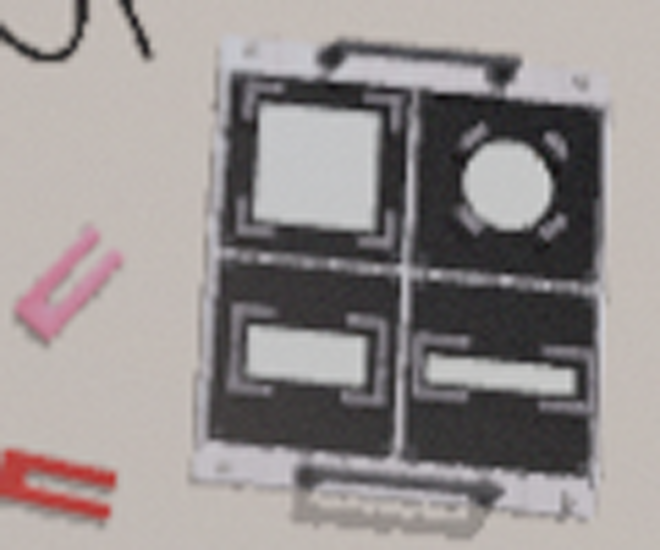

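Crop a: the long rod runs (80,100)–(95,268) and the short rod (125,420)–(232,345). The plate corners are clear, the fork opens up-left at about (417,387), and the small tin is at (690,372). Crop b: the plate nest is top left, tin top right, fork bottom left and post bottom right. The two decoy forks, pink and red, lie to the left of the tray.

```bash
cat > meas.py <<'E'
from h import *
def A(p): return (np.array(p,float)+.5)/4.9-.5+[140,135]
def B(p): return (np.array(p,float)+.5)/5.5-.5+[320,165]
def show(n,P):
    P=P[:,:2]; c=P.mean(0); e=np.diff(np.r_[P,P[:1]],axis=0)
    print(n,"c",c.round(4),"len",(np.linalg.norm(e,axis=1)*1e3).round(1),"ang",np.degrees(np.arctan2(e[:,1],e[:,0])).round(1))
t=lambda p,z:p2w("top",p,z)
show("long",t(A([(80,100),(95,268)]),.009)); show("short",t(A([(122,422),(234,343)]),.009))
show("plate",t(A([(270,172),(367,192),(336,293),(243,270)]),.010))
show("fork",t(A([(372,355),(405,337),(462,415),(432,440)]),.007))
show("tin",t(A([(690,372)]),.019)); show("ltin",t(A([(537,237)]),.023))
show("nplate",t(B([(258,103),(383,110),(376,230),(252,222)]),.008))
show("ntin",t(B([(508,185)]),.008)); show("nfork",t(B([(250,325),(370,335),(365,388),(247,378)]),.008))
show("npost",t(B([(428,352),(577,371),(573,395),(424,382)]),.008))
s=lambda p,z:p2w("scene",p,z)
for n,p,z in(("tin",(278,230),.019),("ltin",(231,240),.023),("plate",(192,281),.01),("fork",(242,276),.007),("ntin",(334,153),.008),("nplate",(314,168),.008),("nfork",(344,182),.008)): print("scene",n,s([p],z).round(3))
E
python3 meas.py
```

```text
long c [0.6079 0.4817] len [104.6 104.6] ang [-170.6    9.4]
short c [0.4887 0.4191] len [78.6 78.6] ang [-52.7 127.3]
plate c [0.5799 0.3503] len [59.6 63.3 57.2 61.2] ang [-101.1  166.1   76.8  -11.7]
fork c [0.4886 0.2794] len [21.8 57.7 22.5 62. ] ang [ -59.8 -142.3  131.5   37. ]
tin c [0.4975 0.1206] len [0.] ang [0.]
ltin c [0.5753 0.211 ] len [0.] ang [0.]
nplate c [ 0.5495 -0.1567] len [65.7 64.4 64.5 63.9] ang [-92.4 174.8  87.1  -4.1]
ntin c [ 0.5408 -0.2561] len [0.] ang [0.]
nfork c [ 0.4492 -0.1491] len [61.9 27.6 60.6 27.5] ang [-94.  172.8  85.9  -4.5]
npost c [ 0.4411 -0.2478] len [76.9 12.7 76.6 15.7] ang [-96.5 167.8  85.8  -9.6]
scene tin [[0.49  0.125 0.019]]
scene ltin [[0.566 0.219 0.023]]
scene plate [[0.57  0.357 0.01 ]]
scene fork [[0.485 0.281 0.007]]
scene ntin [[ 0.535 -0.255  0.008]]
scene nplate [[ 0.549 -0.154  0.008]]
scene nfork [[ 0.442 -0.145  0.008]]
```

The scales check out: rod 78.6 mm against 76 and nest spacing of about 100 mm. The scene camera agrees, so the heights are right. Now I'll turn and move over the tray for a near look.

```bash
cat > plan.py <<'E'
import sys; from h import *
def d(x,y,z,yaw):
    s=bot.read_state(); p=s["tcp_pos"]; y0=s["ee_rot"][2]
    a=(yaw-y0+180)%360-180; c,n=np.cos(np.radians(yaw)),np.sin(np.radians(yaw))
    e=np.array([x,y,z])-p
    print("t",round(s["time"],2),"pos",p.round(4),"rot",s["ee_rot"].round(2),"| turn units",round(-a/30,3),"then shift units",(np.array([c*e[0]+n*e[1],n*e[0]-c*e[1],-e[2]])/.05).round(3))
if __name__=="__main__": d(*map(float,sys.argv[1:]))
E
python3 -m crank '0 0 0 0 -0.35;0 0 0 0 -0.35;0 0 0 0 -0.35;0 0 0 0 -0.35;0 0 0 0 -0.35;0 0 0 0 -0.36' && python3 -m crank '0 0.94 0.66 0 0;0 0.94 0.66 0 0;0 0.94 0.66 0 0;0 0.94 0.66 0 0;0 0.94 0.66 0 0;0 0.94 0.66 0 0;0 0.94 0.66 0 0;0 0.94 0.66 0 0' && python3 -m crank '0 0 0 0 0;0 0 0 0 0' && python3 - <<'E'
from h import *
s=bot.read_state(); i=bot.snapshot("wrist")[:,:,::-1]; cv2.imwrite("pics/w1.png",i)
np.savez("w1.npz",p=s["tcp_pos"],r=s["ee_rot"]); print(s["tcp_pos"],s["ee_rot"])
E
python3 plan.py 0.58 0.35 0.15 77.5
```

```text
time: 0.9
tcp_pos: [0.2257, -0.5557, 0.2478]
ee_rot: [-180.0, -0.0, 85.7]
contact_force: [-0.1, 0.1, 0.2]
grip_width: 0.0856
grasp_force: 0.0
time: 1.9
tcp_pos: [0.5203, -0.2009, 0.2482]
ee_rot: [-180.0, 0.0, 85.3]
contact_force: [0.6, -1.0, 0.7]
grip_width: 0.0853
grasp_force: 0.0
time: 2.15
tcp_pos: [0.5192, -0.2024, 0.2479]
ee_rot: [-179.9, 0.0, 85.4]
contact_force: [-0.2, -0.1, -0.0]
grip_width: 0.0857
grasp_force: 0.0
[ 0.51923051 -0.20238415  0.24787785] [-1.79945601e+02  6.04830482e-03  8.54059285e+01]
t 2.2 pos [ 0.5189 -0.203   0.248 ] rot [-1.7996e+02  1.0000e-02  8.5330e+01] | turn units 0.261 then shift units [11.062 -1.201  1.96 ]
```

View pics/w1.png

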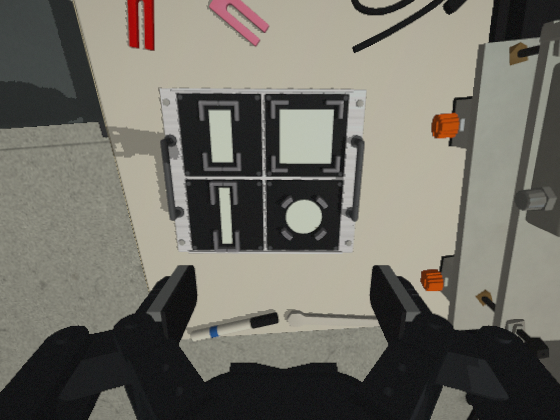

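The wrist picture shows the tray squarely: fork nest (221,136), plate nest (306,136), post nest (226,216), tin nest (303,216), all empty. I'll measure the white silhouettes.

```bash
python3 - <<'E'
from h import *
f=np.load("w1.npz"); st={"tcp_pos":f["p"],"ee_rot":f["r"]}
i=cv2.imread("pics/w1.png"); g=cv2.cvtColor(i,cv2.COLOR_BGR2GRAY)
for n,(x0,x1,y0,y1) in dict(fork=(188,258,98,174),plate=(269,344,98,174),post=(192,260,183,246),tin=(268,336,183,246)).items():
    m=(g[y0:y1,x0:x1]>175).astype(np.uint8)
    N,l,s,c=cv2.connectedComponentsWithStats(m); k=1+s[1:,4].argmax()
    cn=max(cv2.findContours((l==k).astype(np.uint8),0,2)[0],key=cv2.contourArea).reshape(-1,2)+[x0,y0]
    P=p2w("wrist",cn,.008,st)[:,:2]*1000; r=cv2.minAreaRect(P.astype(np.float32))
    print(n,p2w("wrist",[c[k]+[x0,y0]],.008,st).round(4),r)
E
```

```text
fork [[ 0.4503 -0.1486  0.008 ]] ((450.1774597167969, -149.60440063476562), (57.64397430419922, 22.961326599121094), 85.1272201538086)
plate [[ 0.5502 -0.1564  0.008 ]] ((550.3555297851562, -157.5638885498047), (59.80579376220703, 59.141212463378906), 85.43707275390625)
post [[ 0.4419 -0.2473  0.008 ]] ((441.8388671875, -248.47935485839844), (73.60694885253906, 10.820369720458984), 85.25978088378906)
tin [[ 0.5414 -0.2569  0.008 ]] ((541.2767944335938, -257.3977966308594), (42.72426986694336, 43.046180725097656), 40.02848434448242)
```

```bash
python3 -m crank '0 1 -0.1 0.1 0.26;0 1 -0.1 0.1 0;0 1 -0.1 0.1 0;0 1 -0.1 0.1 0;0 1 -0.1 0.1 0;0 1 -0.1 0.1 0;0 1 -0.1 0.1 0;0 1 -0.1 0.1 0' && python3 -m crank '0 0.6 0 0 0;0 0.6 0 0 0;0 0 0 0 0;0 0 0 0 0' && python3 - <<'E'
from h import *
s=bot.read_state(); i=bot.snapshot("wrist")[:,:,::-1]; cv2.imwrite("pics/w2.png",i)
np.savez("w2.npz",p=s["tcp_pos"],r=s["ee_rot"])
E
python3 plan.py 0.58 0.35 0.15 77.5
```

```text
time: 3.2
tcp_pos: [0.5602, 0.1968, 0.2082]
ee_rot: [180.0, 0.0, 77.4]
contact_force: [1.0, -1.3, -0.7]
grip_width: 0.0854
grasp_force: 0.0
time: 3.7
tcp_pos: [0.5729, 0.254, 0.2081]
ee_rot: [-180.0, 0.0, 77.5]
contact_force: [-0.2, 0.2, -0.7]
grip_width: 0.0853
grasp_force: 0.0
t 3.75 pos [0.5729 0.2539 0.2082] rot [-1.7999e+02  3.0000e-02  7.7440e+01] | turn units -0.002 then shift units [ 1.908 -0.278  1.164]
```

View pics/w2.png

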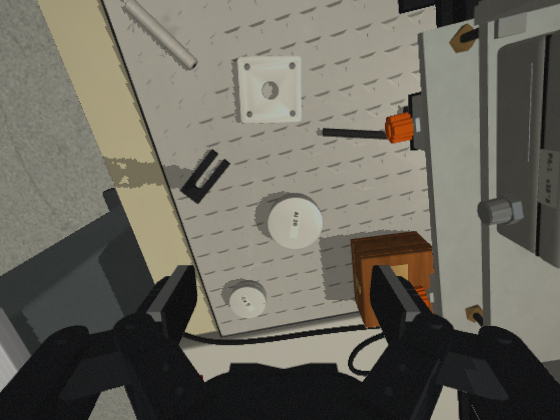

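The picture shows the plate at (270,90), nearly square to the hand. The fork is at (205,176), the short post at the top, (160,33), and the tins at (295,223) and (247,300). The tin nest differs from the top-view value by about 1 mm.

```bash
python3 - <<'E'
from meas import show; from h import *
f=np.load("w2.npz"); st={"tcp_pos":f["p"],"ee_rot":f["r"]}
w=lambda p,z:p2w("wrist",p,z,st)
i=cv2.imread("pics/w2.png"); g=cv2.cvtColor(i,cv2.COLOR_BGR2GRAY)
print("----")
show("plate",w([(238,57),(300,57),(301,121),(239,122)],.010))
show("fork",w([(210,150),(229,160),(201,203),(182,187)],.007))
show("tin",w([(247,300)],.019)); show("postends",w([(126,2),(194,66)],.008))
m=cv2.inRange(g[130:215,170:240],0,55); c=np.argwhere(m)[:,::-1]+[170,130]
print(cv2.minAreaRect((w(c.astype(float),.007)[:,:2]*1000).astype(np.float32)))
E
```

```text
long c [0.6079 0.4817] len [104.6 104.6] ang [-170.6    9.4]
short c [0.4887 0.4191] len [78.6 78.6] ang [-52.7 127.3]
plate c [0.5799 0.3503] len [59.6 63.3 57.2 61.2] ang [-101.1  166.1   76.8  -11.7]
fork c [0.4886 0.2794] len [21.8 57.7 22.5 62. ] ang [ -59.8 -142.3  131.5   37. ]
tin c [0.4975 0.1206] len [0.] ang [0.]
ltin c [0.5753 0.211 ] len [0.] ang [0.]
nplate c [ 0.5495 -0.1567] len [65.7 64.4 64.5 63.9] ang [-92.4 174.8  87.1  -4.1]
ntin c [ 0.5408 -0.2561] len [0.] ang [0.]
nfork c [ 0.4492 -0.1491] len [61.9 27.6 60.6 27.5] ang [-94.  172.8  85.9  -4.5]
npost c [ 0.4411 -0.2478] len [76.9 12.7 76.6 15.7] ang [-96.5 167.8  85.8  -9.6]
scene tin [[0.49  0.125 0.019]]
scene ltin [[0.566 0.219 0.023]]
scene plate [[0.57  0.357 0.01 ]]
scene fork [[0.485 0.281 0.007]]
scene ntin [[ 0.535 -0.255  0.008]]
scene nplate [[ 0.549 -0.154  0.008]]
scene nfork [[ 0.442 -0.145  0.008]]
----
plate c [0.5811 0.3505] len [59.7 59.2 63.7 60.1] ang [ -12.4 -100.4  168.4   75.7]
fork c [0.4922 0.2811] len [22.4 59.6 26.9 53.1] ang [ -41.  -137.7  123.8   37.6]
tin c [0.4999 0.1241] len [0.] ang [0.]
postends c [0.492  0.4198] len [77.7 77.7] ang [-55.3 124.7]
((480.6939697265625, 274.0799560546875), (84.96673583984375, 29.76893424987793), 30.291893005371094)
```

```bash
python3 -m crank '0 0.96 -0.13 0.5 0;0 0.96 -0.13 0.5 0;0 0 0 0.7 0;0.1 0 0 0.7 0;0.1 0 0 0.56 0;0.1 0 0 0 0;0.1 0 0 0 0' && python3 -m crank '0.1 0 0 0.3 0;0.1 0 0 0.2 0;0.1 0 0 0.1 0;0.1 0 0 0.1 0;0.1 0 0 0 0;0.1 0 0 0 0' && python3 plan.py 0.5805 0.3505 0.014 77.8; python3 - <<'E'
from h import *
cv2.imwrite("pics/w3.png",bot.snapshot("wrist")[:,:,::-1])
E
```

```text
time: 4.62
tcp_pos: [0.5817, 0.3516, 0.0619]
ee_rot: [179.9, -0.1, 77.5]
contact_force: [-0.7, -0.1, 0.9]
grip_width: 0.0768
grasp_force: 0.0
time: 5.38
tcp_pos: [0.5809, 0.3523, 0.0256]
ee_rot: [180.0, -0.0, 77.6]
contact_force: [-0.2, -0.2, 0.8]
grip_width: 0.0767
grasp_force: 0.0
t 5.38 pos [0.5809 0.3523 0.0256] rot [ 1.7998e+02 -2.0000e-02  7.7550e+01] | turn units -0.008 then shift units [-0.037 -0.001  0.232]
```

View pics/w3.png

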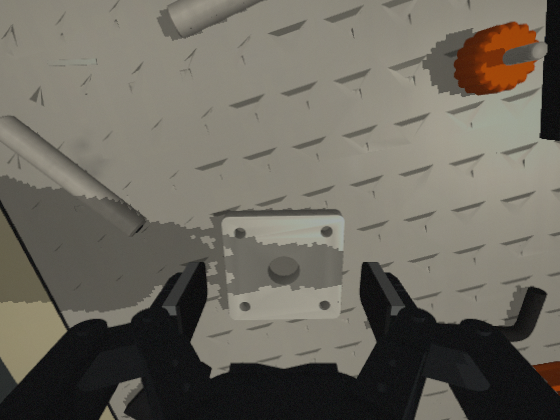

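The plate sits centrally between the fingers, hole at (284,268). I'll check the offset along tool x.

```bash
python3 - <<'E'
from h import *
print(p2w("wrist",[(284,267)],.010).round(4),p2w("wrist",[(222,216),(343,215),(344,318),(230,318)],.010).mean(0).round(4))
E
python3 -m crank '0.1 -0.03 0 0.1 0;0.1 0 0 0.06 0;0.1 0 0 0.04 0;0.1 0 0 0 0'
```

```text
[[0.5823 0.3531 0.01  ]] [0.5824 0.3514 0.01  ]
time: 5.92
tcp_pos: [0.5802, 0.3506, 0.0149]
ee_rot: [-180.0, 0.0, 77.5]
contact_force: [0.6, 0.6, 0.2]
grip_width: 0.0771
grasp_force: 0.0
```

```bash
python3 -m crank '0.1 0 0 0.03 0;0.1 0 0 0 0;0.25 0 0 0 0;0.4 0 0 0 0;0.4 0 0 0 0;0.4 0 0 0 0;0.4 0 0 0 0' 50; python3 -m crank '0.4 0 0 0 0;0.4 0 0 -0.1 0;0.4 0 0 -0.2 0;0.4 0 0 -0.6 0;0.4 0 0 -0.8 0;0.4 0 0 -0.8 0;0.4 0 0 0 0'; python3 plan.py 0.55 -0.1567 0.1 85.3
```

```text
time: 6.8
tcp_pos: [0.5808, 0.3509, 0.0143]
ee_rot: [180.0, -0.0, 77.5]
contact_force: [-0.5, 0.1, 5.2]
grip_width: 0.0602
grasp_force: 54.7
time: 7.68
tcp_pos: [0.5831, 0.352, 0.1447]
ee_rot: [179.6, -0.3, 77.6]
contact_force: [-0.0, 0.6, -1.5]
grip_width: 0.06
grasp_force: 54.4
t 7.67 pos [0.5831 0.352  0.1447] rot [179.62  -0.31  77.55] | turn units -0.258 then shift units [-10.195   0.175   0.893]
```

```bash
python3 -m crank '0.4 -0.5 0 0 -0.26;0.4 -0.95 0.02 0 0;0.4 -0.95 0.02 0 0;0.4 -0.95 0.02 0 0;0.4 -0.95 0.02 0 0;0.4 -0.95 0.02 0 0;0.4 -0.95 0.02 0.1 0;0.4 -0.95 0.02 0.1 0' && python3 -m crank '0.4 -0.95 0.02 0.2 0;0.4 -0.95 0.02 0.2 0;0.4 -0.9 0.02 0.2 0;0.4 -0.3 0 0 0;0.4 0 0 0 0;0.4 0 0 0 0'; python3 plan.py 0.55 -0.1567 0.05 85.3
python3 - <<'E'
from h import *
cv2.imwrite("pics/w4.png",bot.snapshot("wrist")[:,:,::-1])
E
```

```text
time: 8.68
tcp_pos: [0.5541, -0.0071, 0.1278]
ee_rot: [-179.9, -0.0, 85.3]
contact_force: [-1.0, 1.1, -1.7]
grip_width: 0.0601
grasp_force: 54.4
time: 9.43
tcp_pos: [0.5456, -0.1592, 0.0989]
ee_rot: [-180.0, -0.0, 85.4]
contact_force: [0.1, 0.3, -1.5]
grip_width: 0.0607
grasp_force: 54.4
t 9.43 pos [ 0.5456 -0.1592  0.0989] rot [-1.800e+02 -3.000e-02  8.539e+01] | turn units 0.003 then shift units [0.057 0.083 0.977]
```

View pics/w4.png

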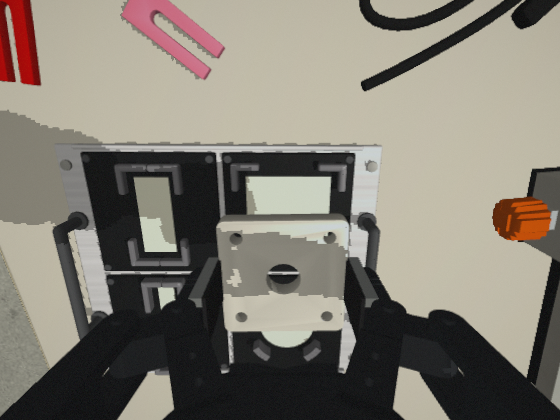

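The plate is held square, hole at (284,278), and the silhouette is visible ahead of it. I'll work out where it sits in the hand.

```bash
python3 - <<'E'
from h import *
s=bot.read_state(); z=s["tcp_pos"][2]-.0043
P=p2w("wrist",[(284,277)],z); Q=p2w("wrist",[(222,219),(347,219),(345,328),(225,329)],z)
M=R.from_euler("xyz",s["ee_rot"],degrees=True).as_matrix()
print(((P-s["tcp_pos"])@M*1e3).round(1),((Q.mean(0)-s["tcp_pos"])@M*1e3).round(1))
E
python3 plan.py 0.55 -0.1567 0.035 85.3
```

```text
[[1.9 1.  4.3]] [1.8 1.4 4.3]
t 9.47 pos [ 0.5457 -0.1591  0.0989] rot [ 1.7999e+02 -2.0000e-02  8.5430e+01] | turn units 0.004 then shift units [0.055 0.081 1.279]
```

```bash
python3 -m crank '0.4 0.02 0.08 0.3 0;0.4 0 0 0.5 0;0.4 0 0 0.47 0;0.4 0 0 0 0;0.4 0 0 0.14 0;0.4 0 0 0.06 0;0.4 0 0 0 0'
```

```text
time: 10.35
tcp_pos: [0.5498, -0.1598, 0.0257]
ee_rot: [180.0, 0.0, 85.3]
contact_force: [0.4, -0.5, -1.9]
grip_width: 0.0603
grasp_force: 54.5
```

```bash
python3 plan.py 0.55 -0.1567 0.0225 85.3
```

```text
t 10.35 pos [ 0.5498 -0.1598  0.0257] rot [1.7997e+02 1.0000e-02 8.5350e+01] | turn units 0.002 then shift units [ 0.063 -0.001  0.064]
```

```bash
python3 -m crank '0.4 0.03 0 0.03 0;0.4 0 0 0.02 0;0.4 0 0 0 0;0.4 0 0 0 0;0.15 0 0 0 0;0.15 0 0 0 0;0.15 0 0 0 0;0.15 0 0 -0.05 0'; python3 -m crank '0.15 0 0 -0.3 0;0.15 0 0 -0.7 0;0.15 0 0 -0.8 0;0.15 0 0 -0.8 0;0.15 0 0 0 0'; python3 - <<'E'
from h import *
s=bot.read_state()
i=bot.snapshot("wrist")[:,:,::-1].copy(); cv2.imwrite("pics/w5.png",i)
E
python3 plan.py 0.491 0.2805 0.12 37.4
```

```text
time: 11.35
tcp_pos: [0.5495, -0.1582, 0.0252]
ee_rot: [-180.0, -0.0, 85.3]
contact_force: [-0.0, -0.3, -0.6]
grip_width: 0.0723
grasp_force: 0.0
time: 11.98
tcp_pos: [0.5526, -0.1594, 0.1613]
ee_rot: [179.5, 0.2, 85.3]
contact_force: [-0.2, -0.4, -0.4]
grip_width: 0.0725
grasp_force: 0.0
t 12.03 pos [ 0.5512 -0.1589  0.1586] rot [1.797e+02 9.000e-02 8.535e+01] | turn units 1.598 then shift units [ 4.38  -7.713  0.772]
```

View pics/w5.png

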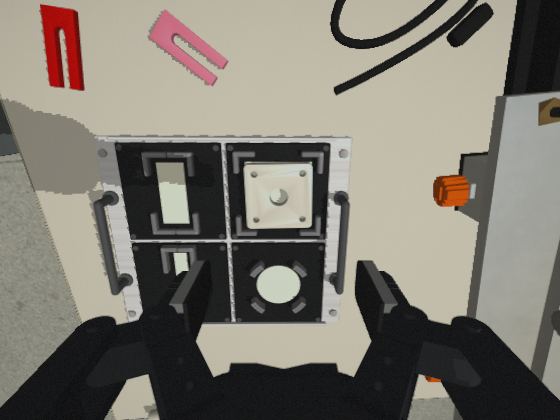

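The plate lies inside its four fences at (278,196). Next is the fork.

```bash
python3 -m crank '0.3 0 0 0 0.32;0.3 0 0 0 0.32;0.3 0 0 0 0.32;0.3 0 0 0 0.32;0.3 0 0 0 0.32' && python3 -m crank '0.4 0.55 -0.96 0 0;0.4 0.55 -0.96 0 0;0.4 0.55 -0.96 0 0;0.4 0.55 -0.96 0.1 0;0.4 0.55 -0.96 0.1 0;0.4 0.55 -0.96 0.2 0;0.4 0.55 -0.96 0.2 0;0.4 0.55 -0.96 0.2 0' && python3 -m crank '0.4 0 0 0 0;0.4 0 0 0 0' && python3 - <<'E'
from h import *
s=bot.read_state(); i=bot.snapshot("wrist")[:,:,::-1]; cv2.imwrite("pics/w6.png",i)
np.savez("w6.npz",p=s["tcp_pos"],r=s["ee_rot"])
E
python3 plan.py 0.491 0.2805 0.06 37.4
```

```text
time: 12.65
tcp_pos: [0.5487, -0.1579, 0.1539]
ee_rot: [-179.9, 0.1, 37.0]
contact_force: [-0.1, 0.4, 0.7]
grip_width: 0.06
grasp_force: 0.0
time: 13.65
tcp_pos: [0.4903, 0.2818, 0.114]
ee_rot: [-180.0, 0.1, 37.3]
contact_force: [0.5, 0.1, -0.2]
grip_width: 0.0512
grasp_force: 0.0
time: 13.9
tcp_pos: [0.4908, 0.28, 0.1143]
ee_rot: [180.0, 0.1, 37.4]
contact_force: [0.2, -0.3, -0.0]
grip_width: 0.051
grasp_force: 0.0
t 13.95 pos [0.4913 0.2795 0.1147] rot [1.7999e+02 8.0000e-02 3.7330e+01] | turn units -0.002 then shift units [ 0.006 -0.019  1.095]
```

View pics/w6.png

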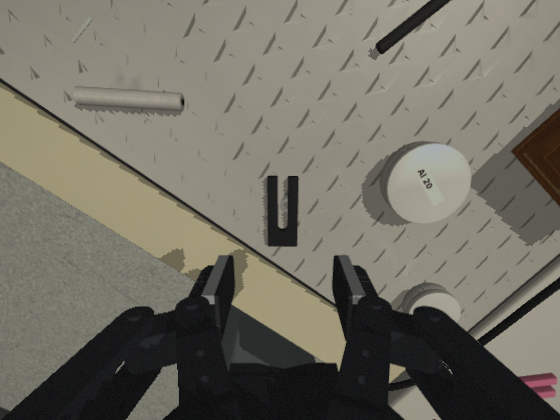

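The fork is aligned with the hand, corners (267,176) to (297,246). The short post shows at the upper left, (75,96)–(184,102).

```bash
sed -i 's/^t=/if __name__!="__main__": raise SystemExit\nt=/' meas.py; python3 - <<'E'
from h import *
f=np.load("w6.npz"); st={"tcp_pos":f["p"],"ee_rot":f["r"]}
w=lambda p,z:p2w("wrist",p,z,st)[:,:2]
F=w([(267,176),(298,176),(297,246),(268,246)],.007); print(F.round(4),F.mean(0))
P=w([(75,97),(184,101)],.007); e=P[1]-P[0]; print(P.mean(0),np.linalg.norm(e),np.degrees(np.arctan2(e[1],e[0])))
e=F[:2].mean(0)-F[2:].mean(0); print(np.degrees(np.arctan2(e[1],e[0])))
x,y=F.mean(0); import plan; plan.d(x,y,.03,37.3)
E
```

```text
[[0.507  0.3075]
 [0.5218 0.2882]
 [0.474  0.2514]
 [0.4591 0.2709]] [0.49048505 0.27950427]
[0.49229313 0.41923426] 0.07745658043314096 -54.24865337182478
37.442277467863235
t 13.95 pos [0.4913 0.2795 0.1147] rot [1.7999e+02 8.0000e-02 3.7330e+01] | turn units 0.001 then shift units [-0.014 -0.01   1.695]
```

```bash
python3 -m crank '0.4 -0.01 -0.01 0.5 0;0.4 0 0 0.6 0;0.4 0 0 0.5 0;0.4 0 0 0.2 0;0.4 0 0 0.12 0;0.4 0 0 0 0;0.6 0 0 0 0;0.8 0 0 0 0' 50; python3 -m crank '0.8 0 0 0 0;0.8 0 0 0 0;0.8 0 0 0 0;0.8 0 0 0 0'
```

```text
time: 14.95
tcp_pos: [0.4918, 0.281, 0.0206]
ee_rot: [180.0, -0.1, 37.4]
contact_force: [-0.9, -1.5, 2.1]
grip_width: 0.0226
grasp_force: 48.9
time: 15.45
tcp_pos: [0.4917, 0.281, 0.0206]
ee_rot: [180.0, -0.1, 37.4]
contact_force: [-0.6, -0.5, 7.1]
grip_width: 0.0226
grasp_force: 49.0
```

```bash
python3 -m crank '0.8 0 0 -0.1 0;0.8 0 0 -0.3 0;0.8 0 0 -0.7 0;0.8 0 0 -0.8 -0.3;0.8 0 0 0 -0.33;0.8 0 0 0 -0.33;0.8 0 0 0 -0.33;0.8 0 0 0 -0.31'; python3 plan.py 0.45 -0.1488 0.1 85.3
```

```text
time: 16.45
tcp_pos: [0.491, 0.2807, 0.1154]
ee_rot: [180.0, -0.0, 85.7]
contact_force: [0.3, 0.0, -0.6]
grip_width: 0.0226
grasp_force: 49.1
t 16.45 pos [0.491  0.2807 0.1154] rot [ 1.7996e+02 -3.0000e-02  8.5670e+01] | turn units 0.012 then shift units [-8.628 -0.114  0.308]
```

```bash
python3 -m crank '0.8 -0.95 -0.01 0 0.01;0.8 -0.95 -0.01 0 0;0.8 -0.95 -0.01 0 0;0.8 -0.95 -0.01 0 0;0.8 -0.95 -0.01 0 0;0.8 -0.95 -0.01 0 0;0.8 -0.95 -0.01 0 0;0.8 -0.95 -0.01 0 0' && python3 -m crank '0.8 -0.8 -0.03 0.1 0;0.8 -0.2 0 0.2 0;0.8 0 0 0 0;0.8 0 0 0 0;0.8 0 0 0 0'; python3 - <<'E'
from h import *
s=bot.read_state(); i=bot.snapshot("wrist")[:,:,::-1]; cv2.imwrite("pics/w7.png",i)
np.savez("w7.npz",p=s["tcp_pos"],r=s["ee_rot"])
E
python3 plan.py 0.45 -0.1488 0.04 85.3
```

```text
time: 17.45
tcp_pos: [0.4543, -0.0993, 0.1155]
ee_rot: [179.9, 0.0, 85.1]
contact_force: [0.4, -0.9, -0.2]
grip_width: 0.0226
grasp_force: 49.1
time: 18.08
tcp_pos: [0.4489, -0.1465, 0.0997]
ee_rot: [180.0, -0.0, 85.1]
contact_force: [-0.4, -0.0, -0.4]
grip_width: 0.0226
grasp_force: 49.1
t 18.12 pos [ 0.4489 -0.1466  0.0996] rot [179.97  -0.    85.13] | turn units -0.006 then shift units [-0.043  0.025  1.193]
```

View pics/w7.png

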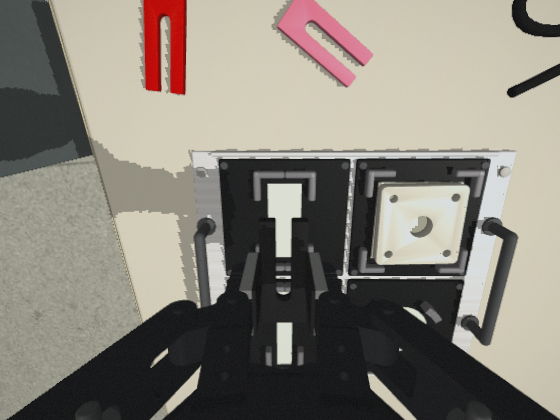

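The fork is held straight, tips at about row 219, above the fork nest; the plate nest is clear.

```bash
python3 - <<'E'
from h import *
f=np.load("w7.npz"); st={"tcp_pos":f["p"],"ee_rot":f["r"]}
M=R.from_euler("xyz",f["r"],degrees=True).as_matrix()
print(((p2w("wrist",[(268,219),(297,219),(284,322)],.086,st)-f["p"])@M*1e3).round(1))
E
```

```text
[[ 28.6  -6.8  13.7]
 [ 28.6   7.4  13.7]
 [-32.1   1.1  13.7]]
```

```bash
python3 -m crank '0.8 -0.01 0.02 0.4 0;0.8 0 0 0.5 0;0.8 0 0 0.3 0;0.8 0 0 0.14 0;0.8 0 0 0 0;0.8 0 0 0.04 0;0.8 0 0 0.02 0;0.8 0 0 0 0'; python3 plan.py 0.45 -0.1488 0.0286 85.3
```

```text
time: 19.12
tcp_pos: [0.4497, -0.1481, 0.0296]
ee_rot: [180.0, 0.0, 85.0]
contact_force: [-0.3, 1.0, -0.6]
grip_width: 0.0225
grasp_force: 49.1
t 19.12 pos [ 0.4497 -0.1481  0.0296] rot [1.7997e+02 1.0000e-02 8.5040e+01] | turn units -0.009 then shift units [-0.013  0.008  0.019]
```

```bash
python3 -m crank '0.8 0 0 0.02 0;0.8 0 0 0 0;0.45 0 0 0 0;0.45 0 0 0 0;0.45 0 0 0 0;0.45 0 0 -0.1 0;0.45 0 0 -0.4 0;0.45 0 0 -0.8 0'; python3 -m crank '0.45 0 0 -0.7 0;0.45 0 0 0 0;0.45 0 0 0 0'; python3 - <<'E'
from h import *
s=bot.read_state(); i=bot.snapshot("wrist")[:,:,::-1]; cv2.imwrite("pics/w8.png",i)
E
python3 plan.py 0.4905 0.4192 0.12 126.5
```

```text
time: 20.12
tcp_pos: [0.448, -0.1473, 0.0926]
ee_rot: [-179.8, -0.1, 85.0]
contact_force: [0.5, -0.8, -0.0]
grip_width: 0.047
grasp_force: 0.0
time: 20.5
tcp_pos: [0.4493, -0.1479, 0.128]
ee_rot: [-180.0, -0.0, 85.0]
contact_force: [-0.3, -0.8, -1.1]
grip_width: 0.047
grasp_force: 0.0
t 20.55 pos [ 0.4488 -0.1477  0.1273] rot [-1.7991e+02 -3.0000e-02  8.5050e+01] | turn units -1.382 then shift units [8.618 7.414 0.146]
```

View pics/w8.png

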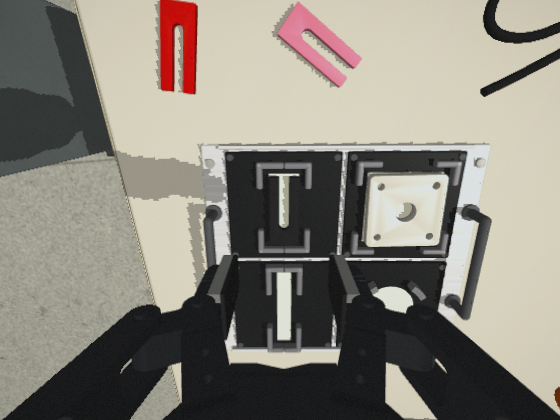

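The fork is in its nest, with the silhouette showing only through the slot at (284,200). Next is the post.

```bash
python3 -m crank '0.5 0 0 0 -0.34;0.5 0 0 0 -0.34;0.5 0 0 0 -0.34;0.5 0 0 0 -0.34;0.5 0.78 0.67 0 0;0.5 0.78 0.67 0 0;0.5 0.78 0.67 0 0;0.5 0.78 0.67 0 0' && python3 -m crank '0.5 0.78 0.67 0 0;0.5 0.78 0.67 0 0;0.5 0.78 0.67 0 0;0.5 0.78 0.67 0 0;0.5 0.78 0.67 0 0;0.5 0.78 0.67 0 0;0.5 0.78 0.67 0 0;0.5 0 0 0 0' && python3 -m crank '0.5 0 0 0 0;0.5 0 0 0 0'; python3 - <<'E'
from h import *
s=bot.read_state(); i=bot.snapshot("wrist")[:,:,::-1]; cv2.imwrite("pics/w9.png",i)
np.savez("w9.npz",p=s["tcp_pos"],r=s["ee_rot"])
E
python3 plan.py 0.491 0.4192 0.05 126.3
```

```text
time: 21.55
tcp_pos: [0.4656, 0.0585, 0.1268]
ee_rot: [-179.9, -0.1, 125.8]
contact_force: [1.5, 0.7, -0.6]
grip_width: 0.0425
grasp_force: 0.0
time: 22.55
tcp_pos: [0.4953, 0.4181, 0.1255]
ee_rot: [-179.8, -0.0, 126.0]
contact_force: [1.0, -0.7, 0.5]
grip_width: 0.0428
grasp_force: 0.0
time: 22.8
tcp_pos: [0.4968, 0.4142, 0.1276]
ee_rot: [-179.9, 0.0, 125.8]
contact_force: [-0.1, -0.3, -0.5]
grip_width: 0.0427
grasp_force: 0.0
t 22.85 pos [0.497  0.4143 0.128 ] rot [-1.7996e+02  1.0000e-02  1.2577e+02] | turn units -0.018 then shift units [ 0.151 -0.039  1.56 ]
```

View pics/w9.png

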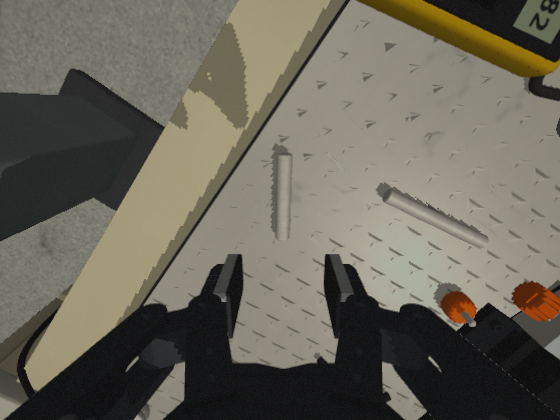

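The short post runs (285,152)–(282,240) between the fingers. The long post, (388,195)–(488,242), is clearly longer.

```bash
python3 - <<'E'
from h import *; import plan
f=np.load("w9.npz"); st={"tcp_pos":f["p"],"ee_rot":f["r"]}
w=lambda p,z:p2w("wrist",p,z,st)[:,:2]
P=w([(285,153),(282,239)],.009); e=P[0]-P[1]; a=np.degrees(np.arctan2(e[1],e[0])); print(P.mean(0),np.linalg.norm(e),a)
plan.d(*P.mean(0),.0225,a)
E
```

```text
[0.49262042 0.42071294] 0.07523527041479866 123.9584206546211
t 22.85 pos [0.497  0.4143 0.128 ] rot [-1.7996e+02  1.0000e-02  1.2577e+02] | turn units 0.06 then shift units [ 1.56e-01 -1.00e-03  2.11e+00]
```

```bash
python3 -m crank '0.5 0 0 0 0.06;0.5 0.155 0 0.6 0;0.5 0 0 0.7 0;0.5 0 0 0.5 0;0.5 0 0 0.2 0;0.5 0 0 0.1 0;0.5 0 0 0 0;0.7 0 0 0 0' 50; python3 -m crank '0.95 0 0 0 0;0.95 0 0 0 0;0.95 0 0 0 0;0.95 0 0 0 0'
```

```text
time: 23.85
tcp_pos: [0.4934, 0.4225, 0.0247]
ee_rot: [179.9, -0.0, 124.0]
contact_force: [-0.2, -0.1, 0.0]
grip_width: 0.0265
grasp_force: 0.0
time: 24.35
tcp_pos: [0.4933, 0.4225, 0.0245]
ee_rot: [179.9, -0.0, 124.0]
contact_force: [-0.7, -0.8, 5.7]
grip_width: 0.0087
grasp_force: 49.5
```

```bash
python3 -m crank '0.95 0 0 -0.1 0;0.95 0 0 -0.3 0;0.95 0 0 -0.7 0;0.95 0 0 -0.9 0.32;0.95 0 0 0 0.32;0.95 0 0 0 0.32;0.95 0 0 0 0.33'; python3 plan.py 0.4417 -0.2478 0.12 85.3;  python3 - <<'E'
from h import *
s=bot.read_state(); i=bot.snapshot("wrist")[:,:,::-1]; cv2.imwrite("pics/w10.png",i)
np.savez("w10.npz",p=s["tcp_pos"],r=s["ee_rot"])
E
```

```text
time: 25.22
tcp_pos: [0.4927, 0.4221, 0.1245]
ee_rot: [180.0, -0.0, 85.0]
contact_force: [0.9, -1.0, -1.0]
grip_width: 0.0087
grasp_force: 48.9
t 25.23 pos [0.4927 0.4221 0.1245] rot [ 1.7996e+02 -3.0000e-02  8.5030e+01] | turn units -0.009 then shift units [-13.437   0.081   0.089]
```

View pics/w10.png

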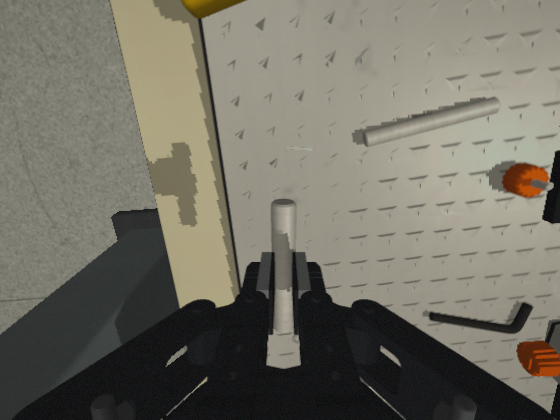

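The post is held along tool x, far end at row 203 and near end at about row 334, and the long post is undisturbed.

```bash
python3 - <<'E'
from h import *
f=np.load("w10.npz"); st={"tcp_pos":f["p"],"ee_rot":f["r"]}
M=R.from_euler("xyz",f["r"],degrees=True).as_matrix()
print(((p2w("wrist",[(284,204),(283,334)],.107,st)-f["p"])@M*1e3).round(1))
E
python3 -m crank '0.95 -0.96 0 0 -0.01;0.95 -0.96 0.01 0 0;0.95 -0.96 0.01 0 0;0.95 -0.96 0.01 0 0;0.95 -0.96 0.01 0 0;0.95 -0.96 0.01 0 0;0.95 -0.96 0.01 0 0;0.95 -0.96 0.01 0 0' && python3 -m crank '0.95 -0.96 0.01 0 0;0.95 -0.96 0.01 0 0;0.95 -0.96 0 0 0;0.95 -0.96 0 0 0;0.95 -0.96 0 0 0;0.95 -0.9 0 0 0;0.95 0 0 0 0;0.95 0 0 0 0'; python3 plan.py 0.4417 -0.2478 0.05 85.3
```

```text
[[ 35.1   1.   17.5]
 [-43.4   0.6  17.4]]
time: 26.28
tcp_pos: [0.4666, 0.0374, 0.1242]
ee_rot: [179.9, -0.0, 85.8]
contact_force: [0.6, 0.0, -0.0]
grip_width: 0.0088
grasp_force: 48.9
time: 27.28
tcp_pos: [0.446, -0.2452, 0.1236]
ee_rot: [180.0, -0.0, 85.7]
contact_force: [0.4, 0.6, -0.4]
grip_width: 0.0085
grasp_force: 48.9
t 27.27 pos [ 0.446  -0.2452  0.1236] rot [ 1.800e+02 -2.000e-02  8.569e+01] | turn units 0.013 then shift units [-0.06  -0.081  1.471]
```

```bash
python3 -m crank '0.95 0 -0.08 0.3 0.013;0.95 0 0 0.6 0;0.95 0 0 0.3 0;0.95 0 0 0.15 0;0.95 0 0 0 0;0.95 0 0 0 0'; python3 plan.py 0.4417 -0.2478 0.0325 85.3;  python3 - <<'E'
from h import *
s=bot.read_state(); i=bot.snapshot("wrist")[:,:,::-1]
np.savez("w11.npz",p=s["tcp_pos"],r=s["ee_rot"]); cv2.imwrite("pics/w11full.png",i)
cv2.imwrite("pics/w11.png",cv2.resize(i[150:350,150:420],None,fx=2.9,fy=2.9,interpolation=cv2.INTER_CUBIC))
E
```

```text
time: 28.02
tcp_pos: [0.4427, -0.2455, 0.0567]
ee_rot: [179.9, 0.0, 85.3]
contact_force: [0.3, 0.5, -0.9]
grip_width: 0.0089
grasp_force: 48.9
t 28.02 pos [ 0.4427 -0.2455  0.0567] rot [1.7993e+02 4.0000e-02 8.5270e+01] | turn units -0.001 then shift units [-0.048 -0.017  0.484]
```

View pics/w11.png

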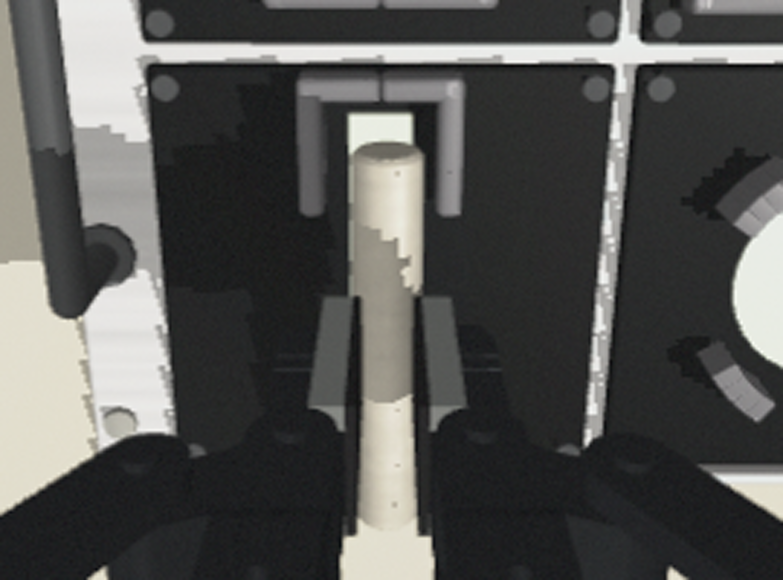

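The post end face shows at crop rows 142 (bottom) to 162 (top rim), and the silhouette's far edge at crop row 113. I'll compare them.

```bash
python3 - <<'E'
from h import *
f=np.load("w11.npz"); st={"tcp_pos":f["p"],"ee_rot":f["r"]}
M=R.from_euler("xyz",f["r"],degrees=True).as_matrix()
g=lambda u,v,z:print(((p2w("wrist",[(149.7+u/2.9,149.7+v/2.9)],z,st)-f["p"])@M*1e3).round(1))
b=f["p"][2]-.0245
g(387,143,b); g(387,162,b+.0127); g(388,527,b+.0127); g(380,113,.008); g(381,100,.008)
g(352,230,b+.006);g(424,230,b+.006);g(348,130,.008);g(413,130,.008)
E
```

```text
[[35.5  0.6 24.5]]
[[36.1  0.6 11.8]]
[[-36.8   0.9  11.8]]
[[34.6 -0.8 48.7]]
[[37.4 -0.6 48.7]]
[[21.3 -5.6 18.5]]
[[21.3  7.1 18.5]]
[[31.  -7.4 48.7]]
[[31.   5.9 48.7]]
```

```bash
python3 -m crank '0.95 -0.02 -0.025 0.1 0;0.95 0 0 0.2 0;0.95 0 0 0.1 0;0.95 0 0 0.07 0;0.95 0 0 0 0;0.95 0 0 0 0'; python3 plan.py 0.4417 -0.2478 0.0325 85.3
```

```text
time: 28.82
tcp_pos: [0.4408, -0.246, 0.0325]
ee_rot: [-180.0, -0.0, 85.3]
contact_force: [-2.1, 1.6, 4.5]
grip_width: 0.0086
grasp_force: 49.6
t 28.82 pos [ 0.4408 -0.246   0.0325] rot [-1.7999e+02 -1.0000e-02  8.5260e+01] | turn units -0.001 then shift units [-0.035  0.021 -0.   ]
```

```bash
python3 -m crank '0.8 0 0 0 0;0.6 0 0 0 0;0.6 0 0 0 0;0.6 0 0 0 0;0.6 0 0 -0.1 0;0.6 0 0 -0.4 0;0.6 0 0 -0.8 0;0.5 0 0 -0.8 0'; python3 -m crank '0.4 0 0 -0.3 0;0.4 0 0 0 0;0.4 0 0 0 0'; python3 - <<'E'
from h import *
s=bot.read_state(); i=bot.snapshot("wrist")[:,:,::-1]; cv2.imwrite("pics/w12.png",i)
E
python3 plan.py 0.4990 0.1225 0.12 85.3
```

```text
time: 29.82
tcp_pos: [0.4405, -0.2458, 0.1385]
ee_rot: [-180.0, -0.0, 85.3]
contact_force: [0.4, 0.3, -0.6]
grip_width: 0.0428
grasp_force: 0.0
time: 30.2
tcp_pos: [0.4399, -0.2454, 0.1505]
ee_rot: [-179.9, -0.1, 85.3]
contact_force: [-0.3, 0.6, -0.2]
grip_width: 0.0514
grasp_force: 0.0
t 30.25 pos [ 0.4398 -0.2453  0.1503] rot [-1.7984e+02 -9.0000e-02  8.5260e+01] | turn units -0.001 then shift units [7.428 0.578 0.605]
```

View pics/w12.png

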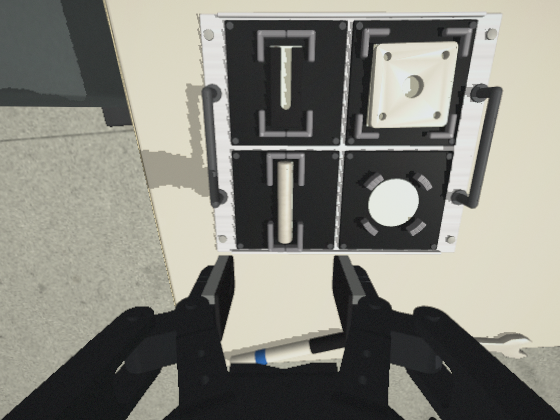

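The post lies between its fences at (286,202), and the tin nest at (393,202) is free. I've now viewed more pictures than the 14 allowed (16), so from here I'll check by numbers only.

```bash
python3 -m crank '0.2 0.93 0.07 0 0;0.2 0.93 0.07 0 0;0.2 0.93 0.07 0 0;0.2 0.93 0.07 0 0;0.2 0.93 0.07 0.1 0;0.2 0.93 0.07 0.1 0;0.2 0.93 0.07 0.1 0;0.2 0.93 0.07 0.1 0' && python3 -m crank '0.2 0 0 0 0;0.2 0 0 0 0;0.2 0 0 0 0'; cat > tin.py <<'E'
from h import *; import plan,sys
z=float(sys.argv[1]); guess=[float(v) for v in sys.argv[2:4]]
s=bot.read_state(); i=bot.snapshot("wrist"); hsv=cv2.cvtColor(i,cv2.COLOR_RGB2HSV); g=cv2.cvtColor(i,cv2.COLOR_RGB2GRAY)
u,v=w2p("wrist",[[*guess,z]],s)[0]; sc=302/(T("wrist",s)[1][2,3]-z)*.023; print("guess px",u.round(1),v.round(1),"r",sc)
c=cv2.HoughCircles(cv2.medianBlur(g,3),cv2.HOUGH_GRADIENT_ALT,1,20,param1=150,param2=.6,minRadius=int(sc*.7),maxRadius=int(sc*1.35))
if c is not None:
    for x,y,r in c[0][:6]: print("circle",x,y,r,p2w("wrist",[(x,y)],z,s).round(4))
x0,y0=int(u-1.8*sc),int(v-1.8*sc); x0,y0=max(x0,0),max(y0,0); p=g[y0:int(v+1.8*sc),x0:int(u+1.8*sc)]
t,m=cv2.threshold(p,0,255,cv2.THRESH_OTSU); n,l,st,ce=cv2.connectedComponentsWithStats(m)
for k in range(1,n):
    if st[k,4]>300:
        cn=max(cv2.findContours((l==k).astype(np.uint8),0,2)[0],key=cv2.contourArea).reshape(-1,2)+[x0,y0]
        (cx,cy),rr=cv2.minEnclosingCircle(p2w("wrist",cn,z,s)[:,:2].astype(np.float32)*1000); print("otsu",t,st[k],"centre",round(cx,1),round(cy,1),"r",round(rr,1))
plan.d(*guess,.0225,85.3)
E
python3 tin.py 0.019 0.4985 0.1225
```

```text
time: 31.25
tcp_pos: [0.4984, 0.1238, 0.1304]
ee_rot: [-179.9, 0.0, 85.3]
contact_force: [0.3, -0.2, -0.0]
grip_width: 0.0682
grasp_force: 0.0
time: 31.62
tcp_pos: [0.4991, 0.1213, 0.1318]
ee_rot: [-180.0, 0.0, 85.2]
contact_force: [0.1, 0.6, 0.2]
grip_width: 0.0685
grasp_force: 0.0
guess px 281.6 207.9 r 29.192496951563317
circle 283.0 210.0 26.886312 [[0.4995 0.1206 0.019 ]]
circle 184.0 221.0 32.72735 [[0.4158 0.1177 0.019 ]]
circle 241.0 238.0 26.428247 [[0.4615 0.0983 0.019 ]]
otsu 132.0 [   0    0  105  105 9564] centre 497.5 120.5 r 61.6
t 31.68 pos [0.4993 0.1213 0.1321] rot [-1.7998e+02  2.0000e-02  8.5170e+01] | turn units -0.004 then shift units [ 0.022 -0.018  2.191]
```

The circle fit (283,210) puts the tin at (0.4995, 0.1206), which agrees with the top view, so I'll grasp it there.

```bash
python3 -m crank '0.2 -0.01 0 0.6 0;0.2 0 0 0.7 0;0.2 0 0 0.5 0;0.2 0 0 0.25 0;0.2 0 0 0.13 0;0.2 0 0 0 0;0.4 0 0 0 0;0.6 0 0 0 0' 50; python3 -m crank '0.6 0 0 0 0;0.6 0 0 0 0;0.6 0 0 0 0;0.6 0 0 0 0'
```

```text
time: 32.67
tcp_pos: [0.5005, 0.1221, 0.0249]
ee_rot: [179.9, -0.0, 85.3]
contact_force: [-1.4, -1.5, 6.3]
grip_width: 0.0431
grasp_force: 49.9
time: 33.17
tcp_pos: [0.5005, 0.1221, 0.0249]
ee_rot: [179.9, -0.0, 85.3]
contact_force: [-1.2, -0.6, 5.4]
grip_width: 0.0432
grasp_force: 49.9
```

```bash
python3 -m crank '0.6 0 0 -0.1 0;0.6 0 0 -0.4 0;0.6 0 0 -0.7 0;0.6 0 0 -0.8 0;0.6 0 0 0 0'; python3 plan.py 0.5412 -0.2566 0.1 85.3
```

```text
time: 33.8
tcp_pos: [0.5023, 0.1224, 0.1279]
ee_rot: [179.6, -0.1, 85.3]
contact_force: [0.3, -0.0, -1.0]
grip_width: 0.043
grasp_force: 50.8
t 33.8 pos [0.5023 0.1224 0.1279] rot [ 1.7956e+02 -1.0000e-01  8.5260e+01] | turn units -0.001 then shift units [-7.491  1.396  0.558]
```

```bash
python3 -m crank '0.6 -0.93 0.17 0 0;0.6 -0.93 0.17 0 0;0.6 -0.93 0.17 0 0;0.6 -0.93 0.17 0 0;0.6 -0.93 0.17 0 0;0.6 -0.93 0.17 0 0;0.6 -0.93 0.17 0 0;0.6 -0.93 0.17 0.2 0' && python3 -m crank '0.6 0 0 0.3 0;0.6 0 0 0 0;0.6 0 0 0 0;0.6 0 0 0 0'; python3 plan.py 0.5412 -0.2566 0.034 85.3; python3 - <<'E'
from h import *
s=bot.read_state(); i=bot.snapshot("wrist"); g=cv2.cvtColor(i,cv2.COLOR_RGB2GRAY)
cv2.imwrite("pics/w13.png",i[:,:,::-1])
z=s["tcp_pos"][2]-.0249+.019
c=cv2.HoughCircles(cv2.medianBlur(g,3),cv2.HOUGH_GRADIENT_ALT,1,20,param1=150,param2=.5,minRadius=20,maxRadius=60)
M=R.from_euler("xyz",s["ee_rot"],degrees=True).as_matrix()
for x,y,r in c[0][:8]: print(x,y,r,((p2w("wrist",[(x,y)],z,s)-s["tcp_pos"])@M*1e3).round(1))
E
```

```text
time: 34.8
tcp_pos: [0.5366, -0.2561, 0.1133]
ee_rot: [180.0, 0.0, 85.3]
contact_force: [0.6, 0.3, -0.3]
grip_width: 0.0432
grasp_force: 50.8
time: 35.3
tcp_pos: [0.5369, -0.2536, 0.099]
ee_rot: [180.0, 0.0, 85.3]
contact_force: [0.2, -0.1, -0.9]
grip_width: 0.043
grasp_force: 50.9
t 35.3 pos [ 0.5369 -0.2536  0.099 ] rot [1.7995e+02 2.0000e-02 8.5340e+01] | turn units 0.001 then shift units [-0.053  0.091  1.299]
282.0 268.0 39.786613 [[5.9 0.  5.9]]
247.0 175.0 27.07636 [[ 52.2 -15.4   5.9]]
140.0 32.0 26.493965 [[107.4 -53.9   5.8]]
515.0 334.0 24.565493 [[-32.7 122.2   6. ]]
289.0 224.0 30.388132 [[29.   3.3  5.9]]
```

The r=39.8 circle isn't the lid, which should be about 50 px, so I'll locate the lid's far edge numerically.

```bash
python3 - <<'E'
from h import *
s=bot.read_state(); i=cv2.imread("pics/w13.png"); g=cv2.cvtColor(i,cv2.COLOR_BGR2GRAY)
M=R.from_euler("xyz",s["ee_rot"],degrees=True).as_matrix(); tp=s["tcp_pos"]
for ox in(-3,0,3):
  q=lambda x,z: w2p("wrist",[tp+M@np.array([x,0,z])*1e0],s)[0].round(1)
  print(ox,"top far",q((23+ox)/1e3,.0059),"top near",q((ox-23)/1e3,.0059),"bottom far",q((22+ox)/1e3,.0249))
for c in(268,283,298): print(c,[int(v) for v in g[190:360:2,c]])
e=cv2.Canny(cv2.medianBlur(g,3),60,150)[195:330,230:336]
print("\n".join("".join("#" if v else "." for v in r[::2]) for r in e[::3]))
E
```

```text
-3 top far [281.9 241.7] top near [281.9 322.4] bottom far [282.  228.4]
0 top far [281.9 235.9] top near [281.9 317.6] bottom far [282.  223.2]
3 top far [281.9 230. ] top near [281.9 312.7] bottom far [282.  217.9]
268 [70, 78, 107, 119, 41, 57, 217, 236, 236, 236, 236, 236, 236, 236, 236, 236, 236, 236, 236, 236, 235, 105, 115, 125, 114, 117, 130, 175, 165, 166, 165, 166, 166, 165, 165, 165, 166, 164, 173, 173, 172, 170, 166, 162, 163, 162, 163, 162, 162, 164, 168, 226, 226, 226, 226, 227, 227, 227, 226, 226, 227, 227, 228, 222, 225, 225, 225, 225, 226, 225, 225, 225, 226, 225, 224, 224, 224, 225, 225, 224, 224, 224, 224, 224, 223]
283 [40, 41, 142, 236, 236, 236, 236, 236, 236, 236, 236, 236, 236, 236, 236, 236, 236, 236, 236, 231, 104, 113, 121, 102, 114, 132, 169, 166, 165, 164, 164, 165, 165, 164, 165, 165, 167, 173, 174, 174, 173, 174, 173, 167, 174, 171, 166, 131, 154, 65, 173, 173, 235, 235, 235, 235, 232, 229, 229, 228, 228, 228, 228, 228, 225, 225, 225, 225, 225, 224, 225, 225, 225, 224, 225, 225, 225, 224, 224, 225, 225, 225, 224, 224, 225]
298 [44, 42, 50, 236, 236, 236
[... 2125 characters left out ...]
....#.........#.........#......................#....
.............#......................######...........
...........................................###.......
.....#..........................................#....
.....................................................
.................................................#...
....#............................................#...
.....................................................
..................................................#..
...#..............................................#..
.....................................................
...................................................#.
..#................................................#.
```

The lid rim at row 241.7 means the tin sits 2–3 mm back in tool x, so I'll correct for that and place it.

```bash
python3 -m crank '0.6 0 0.09 0.3 0;0.6 0 0 0.5 0;0.6 0 0 0.3 0;0.6 0 0 0.1 0;0.6 0 0 0.08 0;0.6 0 0 0 0;0.6 0 0 0 0'; python3 plan.py 0.5412 -0.2566 0.033 85.3
```

```text
time: 36.22
tcp_pos: [0.5414, -0.2551, 0.0351]
ee_rot: [179.9, 0.0, 85.3]
contact_force: [0.5, 0.5, 0.4]
grip_width: 0.0428
grasp_force: 50.9
t 36.23 pos [ 0.5414 -0.2551  0.0351] rot [1.7993e+02 3.0000e-02 8.5250e+01] | turn units -0.002 then shift units [-0.03  -0.001  0.041]
```

```bash
python3 -m crank '0.6 0 0 0.02 0;0.6 0 0 0.02 0;0.6 0 0 0 0;0.45 0 0 0 0;0.33 0 0 0 0;0.33 0 0 0 0;0.33 0 0 0 0;0.33 0 0 -0.05 0'; python3 -m crank '0.33 0 0 -0.3 0;0.33 0 0 -0.7 0;0.33 0 0 -0.8 0;0.33 0 0 -0.8 0;0.33 0 0 -0.4 0;0.33 0 0 0 0;0.33 0 0 0 0'; python3 -m crank '0.33 -0.9 0 0 0;0.33 -0.9 0 0 0;0.33 -0.9 0 0 0;0.33 0 0 0 0;0.33 0 0 0 0'; python3 - <<'E'
from h import *
s=bot.read_state(); i=bot.snapshot("wrist"); cv2.imwrite("pics/w14.png",i[:,:,::-1]); g=cv2.cvtColor(i,cv2.COLOR_RGB2GRAY)
print(s["tcp_pos"],s["contact_force"].round(1),s["time"])
u,v=w2p("wrist",[[.5412,-.2566,.027]],s)[0]; print("expect",u,v)
c=cv2.HoughCircles(cv2.medianBlur(g,3),cv2.HOUGH_GRADIENT_ALT,1,20,param1=120,param2=.6,minRadius=12,maxRadius=60)
for x,y,r in ([] if c is None else c[0][:6]): print(x,y,r,p2w("wrist",[(x,y)],.027,s).round(4))
for dx in(-12,0,12): print([int(k) for k in g[int(v)-50:int(v)+50:2,int(u)+dx]])
print([int(k) for k in g[int(v),int(u)-50:int(u)+50:2]])
E
```

```text
time: 37.22
tcp_pos: [0.5406, -0.2547, 0.0346]
ee_rot: [-180.0, -0.0, 85.3]
contact_force: [-0.7, 0.6, -0.8]
grip_width: 0.0571
grasp_force: 0.0
time: 38.1
tcp_pos: [0.54, -0.2543, 0.1829]
ee_rot: [-179.9, -0.1, 85.3]
contact_force: [-0.2, 0.0, -0.6]
grip_width: 0.0572
grasp_force: 0.0
time: 38.72
tcp_pos: [0.5289, -0.3884, 0.1825]
ee_rot: [-179.8, -0.1, 85.2]
contact_force: [-0.0, 0.1, -0.7]
grip_width: 0.0573
grasp_force: 0.0
[ 0.52894208 -0.38844531  0.1824932 ] [-0.   0.1 -0.7] 38.725
expect 284.53511420606696 40.787250741742184
284.0 52.0 25.589413 [[ 0.5401 -0.2648  0.027 ]]
473.0 123.0 17.910456 [[ 0.7028 -0.3356  0.027 ]]
406.0 395.0 18.0442 [[ 0.6573 -0.6519  0.027 ]]
[]
[]
[]
[29, 27, 29, 25, 31, 28, 27, 26, 23, 22, 23, 27, 123, 167, 166, 166, 168, 168, 167, 167, 168, 169, 171, 166, 164, 174, 173, 173, 172, 172, 173, 172, 173, 173, 173, 173, 173, 174, 174, 107, 30, 31, 30, 32, 30, 31, 31, 31, 33, 28]
```

The tin was too near the image edge, so I'll come back partway to verify.

```bash
python3 -m crank '0.33 0.7 0 0 0;0.33 0.7 0 0 0;0.33 0 0 0 0;0.33 0 0 0 0'; python3 - <<'E'
from h import *
s=bot.read_state(); i=bot.snapshot("wrist"); cv2.imwrite("pics/w15.png",i[:,:,::-1]); g=cv2.cvtColor(i,cv2.COLOR_RGB2GRAY)
for z in (.008,.027):
  P=np.array([[.5412,-.2566,z]])+np.array([[0,0,0],[.0018,.0229,0],[-.0018,-.0229,0],[.0229,-.0018,0],[-.0229,.0018,0]]); print(z,w2p("wrist",P,s).round(1).tolist())
u,v=map(int,w2p("wrist",[[.5412,-.2566,.027]],s)[0])
print(u-50,[int(k) for k in g[v,u-50:u+50:2]])
for d in(-8,0,8): print(v-50,[int(k) for k in g[v-50:v+50:2,u+d]])
t=bot.snapshot("top"); cv2.imwrite("pics/top1.png",t[:,:,::-1])
g=cv2.cvtColor(t,cv2.COLOR_RGB2GRAY)
print("top",w2p("top",[[.5412,-.2566,.027]]).round(1))
print(g[185:213,396:430:2])
E
```

```text
time: 39.28
tcp_pos: [0.5357, -0.3188, 0.1848]
ee_rot: [-180.0, 0.0, 85.4]
contact_force: [0.6, -0.1, 0.5]
grip_width: 0.0571
grasp_force: 0.0
0.008 [[283.0, 126.6], [282.9, 101.3], [283.0, 150.6], [306.8, 126.5], [259.2, 126.6]]
0.027 [[283.0, 127.9], [282.9, 100.9], [283.0, 153.4], [308.3, 127.9], [257.6, 127.9]]
232 [175, 78, 30, 33, 31, 34, 31, 33, 26, 22, 24, 25, 26, 59, 177, 181, 181, 184, 184, 188, 190, 193, 193, 194, 165, 195, 196, 194, 196, 197, 197, 199, 198, 199, 197, 198, 198, 198, 141, 36, 34, 33, 33, 35, 38, 35, 35, 33, 34, 34]
77 [36, 33, 35, 34, 34, 33, 36, 34, 34, 35, 34, 32, 29, 36, 157, 189, 189, 189, 187, 187, 188, 192, 190, 190, 189, 193, 191, 192, 189, 188, 186, 185, 183, 182, 182, 182, 181, 169, 28, 35, 32, 33, 32, 34, 35, 32, 29, 32, 32, 50]
77 [32, 33, 36, 33, 32, 35, 31, 32, 32, 34, 36, 30, 34, 154, 190, 190, 190, 191, 191, 195, 194, 157, 166, 161, 118, 195, 190, 131, 173, 195, 195, 194, 191, 190, 188, 186, 186, 185, 170, 28, 32, 29, 31, 31, 31, 36, 30, 32, 31, 52]
77 [33, 34, 35, 34, 33, 33, 35, 33, 30, 36, 35, 36, 37, 91, 186, 192, 194, 197, 197, 196, 196,
[... 1442 characters left out ...]
 46  58 129 106 107 169 191 191 190 179  74  37  41  36  84]
 [ 50  51  48  49 133 115 106 117 165 181 172 128  38 103  42  38  85]
 [ 43  43  47  39 109 127  83  97 123 147 128  33 103 119  37  35  85]
 [ 44  43  44  34  47 125  47  74  90  84  68 106 129  83  39  44  85]
 [ 48  49  41  39  38  89  32  31  33  32  32 104 106  42  39  38  89]
 [ 47  46  47  47  29  42  33  35  27  30  23  45  60  41  38  38  87]
 [ 46  46  47  45  41  46  38  33  33  34  39  35  39  37  36  36  86]
 [ 53  49  48  47  42  46  41  39  38  41  41  29  40  34  40  42  94]
 [ 69  52  47  49  43  49  49  41  47  40  37  38  40  38  39  43 114]
 [ 71  46  45  45  48  49  42  46  42  42  42  43  34  41  39  42 131]]
```

The lid spans columns 258–309 and rows 103–154, against 258–308 and 101–153 expected for a tin flat on the nest floor, so it is within about 1 mm. All four parts are placed and released, and the hand is clear.

```bash
python3 -c "
from bench import bot
print(bot.close_job())"
```

```text
the job is handed in; nothing more can be done
None
```

The job is handed in at about 39 s: plate, fork, short post and small tin each lie released in their own nests by my checks, and the long post and large tin were left alone, but I viewed 16 pictures instead of the allowed 14.

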